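# Tuck a copper edging strip under the lap of a seam jig and hold it down

## Robot

A 7-joint arm with a two-finger parallel gripper is mounted at the origin on the work surface. World frame = base frame: x ahead of the robot, y to its left, z up, the work surface at z = 0. Lengths are in m, angles in degrees, forces in N, time in s.
With the tool pointing down it reaches from about 0.425 to 0.875 m from the base axis. Payload 4.7 kg.
Tool frame: the origin (TCP) lies at the very end of the fingers, on their centre line; the grasp point (between the pads) lies 19 mm behind it; z points along the fingers, y is the line along which they close (so a half turn about z gives the same grasp; the last joint's range is limited). The gripper opens to 87 mm and grips with 3 to 60 N. Pads are 19 mm wide; open, the fingers measure 117 mm over their backs; the gripper's body (75 mm by 190 mm) begins 51 mm behind the grasp point.
Start: joints at [77.24, 18.392, -4.016, 83.108, 1.295, 78.541, -3.26], TCP at [0.152, -0.632, 0.198] pointing down, gripper open.
Joint ranges: [-163.93, 163.93], [-17.29, 119.83], [-79.2, 71.16], [3.27, 140.29], [-89.18, 269.18], [5.43, 117.66], [-154.24, 154.24]. Speed limits (degrees/s): [147.25, 147.25, 180, 180, 180, 180, 180].

## Interface

Orientations are given as [roll, pitch, yaw] about the fixed x, y, z axes, in that order (R = Rz(yaw) Ry(pitch) Rx(roll)).
In Python, from cell import telemetry, cams, env gives the robot as it stands.
- The arm moves only by the tool arm_command, never from a script. Its argument "series" is text: rows parted by semicolons, each of 5 numbers parted by spaces: the shift along the tool's x, y, z in mm, then the turn about the tool's z in rad, then the closure in counts, from 0 (fully open) to 255 (shut). A call has 1 to 20 rows; each row shifts and turns the commanded pose from where the row before left it, along the tool's axes as they then stand; what a row does not reach is not made up. A row lasts 1/12 s, in which the tool goes at most 41.7 mm and 7.16 degrees, less where a joint would pass 70% of its speed; a pose out of reach is approached as far as the arm can. A call is refused whole if a number of a shift passes 41.7 or a number of a turn 0.125, either way. A call with a gripper value outside its range is refused whole. The fingers move at their own pace and stop on an object; "squeeze" is the grip in N (left out, the last holds). Time passes only in rows, so rows that do not move let the fingers close. It gives the time, the measured TCP pose, the force, the opening and the grip force at its end, in the units of the state.
- telemetry.get_obs(): the state, without advancing time (a new reading comes with each control period).
- cams.read_camera(name): name is "scene" or "top" or "wrist"; returns the picture (384x512x3 uint8, blue, green, red); there is no depth.
- cams.calibration(name): a dict with "K" (3x3 intrinsics, pixels), "origin" and "rotation" of the camera in the world; the wrist camera has in their place "hand_eye" (4x4, takes a point from camera to tool coordinates, whose origin is the TCP and whose axes are the flange's). Camera axes: x right, y down, z forward; pixel columns grow to the right and rows downward; lengths in m; the calibration is good to about 2 mm. A picture is of the moment at which its call begins: read the wrist's pose just before it. calibration takes no time and is no camera call.
- env.sign_off(): hands the job in; it is judged then, once.
The state is a dict: "time_s": time; "qpos": joint angles; "joint_velocities": joint speeds; "effort": joint torques, N m; "tool_pos": TCP position; "tool_rot": TCP orientation; "force": force on the tool from outside, world axes, zero at the start; "wrist_torque": the same for the moment, N m; "grip_width": finger opening in m; "grasp_force": force on a finger pad.
Only numpy, scipy, OpenCV 4.12 (cv2) and the standard library are available. Lean on these libraries where they do the work, as an engineer would, in place of code of your own. Each camera call takes 0.05 s, during which the arm holds its last target. There are 200 camera calls.

## Task

Turn the depth knob of the seam jig one click, from the one-stud mark to the two-stud mark. Then pick up the copper edging strip by its hem, lay it flat on the jig's steel seat, slide its plain edge squarely under the copper lap without lifting the lap, until it gently meets the depth stop, and press the strip down flat on the seat with about 10 N. Finish holding it like that, with the fingers still pressing on the strip and the knob still on two studs; leave the other things on the bench alone.

Things in the scene. Friction and masses are not known exactly. Their poses are not given: they have to be found in the camera images.
- seat: Steel seat plate of the seam jig (fixed; place and yaw vary), 172 x 140 x 3 mm, level, on a walnut board. Origin 3 mm below its upper face (which is 21 mm above the bench), straight below the lap's free edge at mid width; +x points under the lap (the way the strip slides), z up. It reaches from x = -98 to 74 mm, y = -70 to 70 mm. The knob stands at -y.
- lap_edge (a point): Middle of the free edge of the copper lap, a plate 110 mm wide (y) reaching 60 mm in +x to its hinge. Its first 8 mm flare up as a lead-in: the gap under it, over the seat's upper face, is 9 mm at the free edge and 4.5 mm further in. Axes as the seat while the lap lies down.
- lap (a joint): Hinge angle of the lap, rad: 0 lying down on its spacer, grows as the free edge lifts. It is held only by its weight of 0.12 kg, so 0.6 N lifts the edge.
- stop_face (a point): Middle, low, of the depth stop's front face (looks to -x): a steel bar 3.5 mm tall across the seat under the lap; axes as the seat. Driven by the knob: 14, 20 or 26 mm in from the lap's free edge with the knob on one, two or three studs. A push of more than about 15 N on it can make the knob jump its detent.
- depth_knob (a joint): Depth knob's angle, rad, growing clockwise from above (vertical axis). Sprung detents at 0 (pointer on one brass stud), 0.785 (two studs) and 1.571 (three studs); let go in between, it snaps to the nearest. Turning takes up to 0.2 N m. It starts near 0.
- knob_grip (a point): On the knob's axis, where to grip, 72 mm above the bench. Upright bar grip 42 long, 12 thick, from 50 to 82 mm above the bench, on a disc 46 mm across; housing under it 86 mm across, 42 mm high. The point turns with the knob: x along the bar, pointer at its -x end. On two studs the pointer looks to the seat's -x.
- strip_grip (a point): Centre of the strip's hem, where to grip. Rigid copper edging strip, about 0.25 kg: flat leaf 3 mm thick, 100 mm wide (y), with a hem on a thin web along its rear edge; hem 10 mm thick (x), 100 long (y), 16 to 40 mm above the underside (this point: 28). +x from hem to plain edge, z up. Starts flat on the bench at the jig's +y side.
- strip_edge (a point): Middle of the plain (front) edge of the strip's leaf, on its underside, 70 mm ahead (+x) of the hem's centre; axes as the strip.
- hammer: Bystander: planishing hammer with ash handle, 280 mm, lying on the bench; origin under its middle.
- bowl: Bystander: copper bowl, 120 mm across, 50 mm high; origin under its centre.
- stake: Bystander: round brass stake head, 72 mm across, 88 mm tall; origin under its centre.
- vise: Bystander: small cast-iron vise with a copper cezve upside down in its jaws, 160 mm tall, fixed to the bench; origin under its base's centre.
There are look-alikes about, which are no part of the job. What is shaped like the part that bears strip_grip but blue, purple or yellow is not meant.

How it is judged:
By the outcome, as a careful person would: the job done as asked, in the order asked, and still so for the second after the job is handed in, while the arm keeps its last pose, push and grip.
It also fails if it takes over 54 s, if anything falls off the work surface, if the arm or the gripper's body presses on something with over 40 N, if the wrist force passes 120 N, or if a joint passes its speed limit or range.

## Working session

There is one attempt and no reset: what is moved stays moved. The work goes in short steps, Python scripts to look and compute and a tool call to move; the robot and the scene stay as the last step left them, time stands still between calls to the robot, and variables do not carry over. Pictures are saved under pics/ and viewed, at most 10 in all, crops included, and the job is handed in when it is done.

Besides the shell and the picture viewer there is one more tool, called after "Call:" by a JSON object that holds its "method" and its "body". arm_command: Moves the arm, as the interface text tells. Its arguments: {"type":"object","properties":{"series":{"type":"string"},"squeeze":{"type":"number"}},"required":["series"]}

```bash
ls; mkdir -p pics; python3 - <<'E'
from cell import telemetry,cams,env
import cv2,json
print(telemetry.get_obs())
for n in ("top","scene"):
    c=cams.calibration(n);print(n,c)
    cv2.imwrite(f"pics/{n}0.png",cams.read_camera(n))
print(cams.calibration("wrist"))
E
```

```text
pics
{'time_s': 0.0, 'qpos': array([77.23885759, 18.4406018 , -4.01331104, 83.17426281,  1.29534272,
       78.53920663, -3.26001502]), 'joint_velocities': array([-0.06466369, -0.07974589, -0.00771971, -0.06244516, -0.07430665,
        0.07769636, -0.06377106]), 'effort': array([ 2.34663767e-04, -4.91280055e+01, -4.03398843e-01, -3.12523627e+01,
       -6.38661487e-02,  4.38180612e-02,  1.80907282e-04]), 'tool_pos': array([ 0.15228587, -0.63130665,  0.19704936]), 'tool_rot': array([-1.79891178e+02,  6.65571361e-03,  1.35688306e+01]), 'force': array([ 0.5218936 ,  0.00401759, -0.65060214]), 'wrist_torque': array([-0.0333822 , -0.0164642 ,  0.02812226]), 'grasp_force': 0.0, 'grip_width': 0.08721541071628493}
top {'K': array([[385.12335812,   0.        , 263.43071686],
       [  0.        , 385.12335812, 191.63916554],
       [  0.        ,   0.        ,   1.        ]]), 'origin': array([0.46066329, 0.03454814, 1.27560152]), 'rotation': array([-174.70775898,    0.90813125,  -89.71562249])}
scene {'K': array([[363.55462516,   0.        , 254.58867325],
       [  0.        , 363.55462516, 188.25719058],
       [  0.        ,   0.        ,   1.        ]]), 'origin': array([0.97817302, 0.65805149, 1.16827826]), 'rotation': array([-146.32282242,    0.30457315,  146.6268493 ])}
{'K': array([[291.66176558,   0.        , 252.37768618],
       [  0.        , 291.66176558, 186.81176899],
       [  0.        ,   0.        ,   1.        ]]), 'hand_eye': array([[ 4.54875698e-04, -9.58623954e-01, -2.84675093e-01,
         7.75283466e-02],
       [ 9.99999895e-01,  4.19234190e-04,  1.86133997e-04,
         4.67142216e-04],
       [-5.90869756e-05, -2.84675148e-01,  9.58624044e-01,
        -1.86616689e-01],
       [ 0.00000000e+00,  0.00000000e+00,  0.00000000e+00,
         1.00000000e+00]])}
```

```bash
python3 - <<'E'
import cv2
for n in ("top","scene"):
    cv2.imwrite(f"pics/{n}0b.png",cv2.resize(cv2.imread(f"pics/{n}0.png"),(800,600),interpolation=cv2.INTER_CUBIC))
E
```

```text
(no output)
```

View pics/top0b.png

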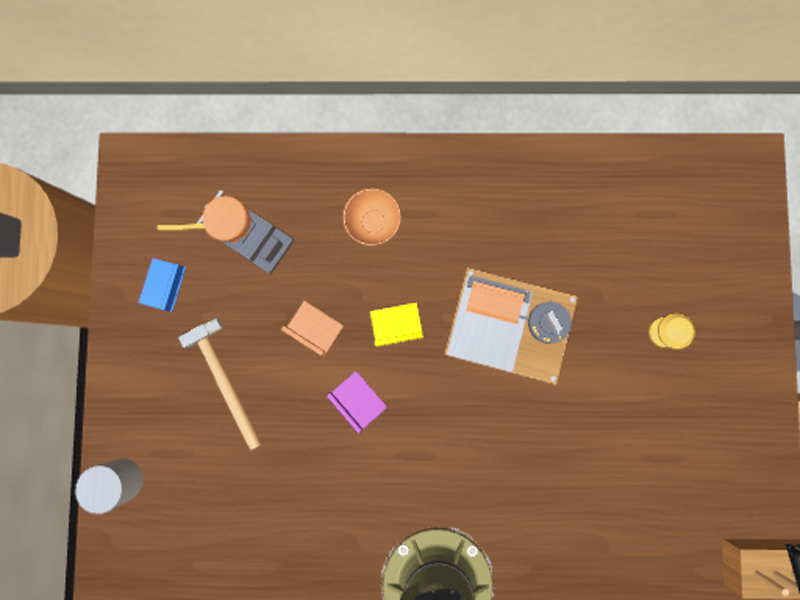

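View pics/scene0b.png

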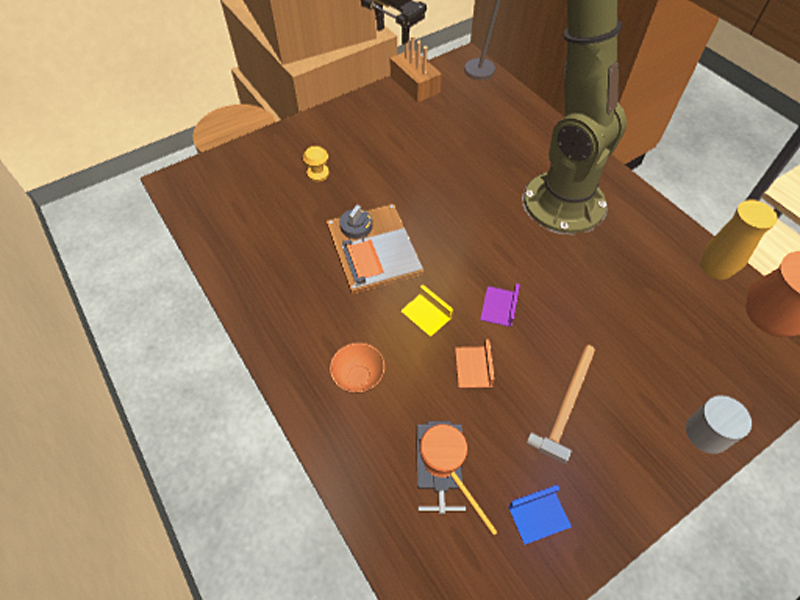

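```bash
cat > h.py <<'E'
import numpy as np, cv2
from scipy.spatial.transform import Rotation as Ro
from cell import telemetry,cams,env
def cam(n,obs=None):
    c=cams.calibration(n)
    if n!="wrist": return c["K"],np.array(c["origin"]),Ro.from_euler("xyz",c["rotation"],degrees=True).as_matrix()
    R=Ro.from_euler("xyz",obs["tool_rot"],degrees=True).as_matrix(); H=c["hand_eye"]
    return c["K"],obs["tool_pos"]+R@H[:3,3],R@H[:3,:3]
def pix2w(C,uv,z):
    K,o,R=C; d=R@np.linalg.inv(K)@np.array([uv[0],uv[1],1.]); return o+d*(z-o[2])/d[2]
def w2pix(C,p):
    K,o,R=C; q=K@(R.T@(np.array(p)-o)); return q[:2]/q[2]
def tgt(dst,yaw=None,obs=None):
    """rows needed: shift in tool axes mm and turn rad, tool down"""
    o=obs or telemetry.get_obs(); R=Ro.from_euler("xyz",o["tool_rot"],degrees=True).as_matrix()
    print("pos",o["tool_pos"].round(4),"rot",o["tool_rot"].round(2),"shift",(R.T@(np.array(dst)-o["tool_pos"])*1000).round(1))
    if yaw is not None:
        dy=(yaw-o["tool_rot"][2]+90)%180-90; print("turn tool z",np.radians(-dy).round(3))
E
python3 - <<'E'
from h import *
C=cam("top")
s=.64
for n,uv,z in [("jig TL",(468,268),.018),("TR",(577,298),.018),("BR",(556,384),.018),("BL",(446,354),.018),("seatBL",(446,354),.021),("seatBR",(517,371),.021),
 ("lapL",(468,312),.03),("lapR",(517,322),.03),("knob",(552,322),.08),
 ("hemA",(283,328),.04),("hemB",(321,354),.04),("edA",(305,301),.003),("edB",(343,326),.003)]:
    print(n,pix2w(C,(uv[0]*s,uv[1]*s),z).round(3))
E
```

```text
jig TL [ 0.644 -0.063  0.018]
TR [ 0.581 -0.291  0.018]
BR [ 0.403 -0.244  0.018]
BL [ 0.463 -0.017  0.018]
seatBL [ 0.463 -0.017  0.021]
seatBR [ 0.429 -0.163  0.021]
lapL [ 0.55  -0.062  0.03 ]
lapR [ 0.53  -0.163  0.03 ]
knob [ 0.527 -0.224  0.08 ]
hemA [0.515 0.319 0.04 ]
hemB [0.462 0.24  0.04 ]
edA [0.574 0.282 0.003]
edB [0.521 0.2   0.003]
```

Call:
{"method": "arm_command", "body": {"series": "29 -22 0 0 0;29 -22 0 0 0;29 -22 0 0 0;29 -22 0 0 0;29 -22 0 0 0;29 -22 0 0 0;29 -22 0 0 0;29 -22 0 0 0;29 -22 0 0 0;29 -22 0 0 0;29 -22 0 0 0;29 -22 0 0 0;29 -22 0 0 0;29 -22 0 0 0;29 -22 0 0 0;29 -22 0 0 0;0 0 0 -0.1 0;0 0 0 -0.1 0;0 0 0 -0.1 0;0 0 0 0 0"}}

```text
time_s: 1.77
tool_pos: [0.5207, -0.1805, 0.1976]
tool_rot: [-180.0, 0.0, 30.9]
force: [-0.7, 1.0, -0.8]
grip_width: 0.0866
grasp_force: 0.0
```

```bash
python3 - <<'E'
from h import *
o=telemetry.get_obs();im=cams.read_camera("wrist");o2=telemetry.get_obs()
print(o["tool_pos"],o["tool_rot"],o["qpos"].round(1),o2["tool_pos"],o["joint_velocities"].round(1))
import pickle;pickle.dump(o,open("w1.pkl","wb"))
cv2.imwrite("pics/w1.png",im);cv2.imwrite("pics/w1b.png",cv2.resize(im,(800,600),interpolation=cv2.INTER_CUBIC))
E
```

```text
[ 0.5206902  -0.18046199  0.19757649] [-1.79950139e+02  4.06333123e-02  3.09353257e+01] [ 44.3   8.3 -30.6  96.5   4.4  76.4 -46.2] [ 0.52065629 -0.18073114  0.1976775 ] [ 0.1 -0.3  0.5 -0.1 -0.2 -0.1 -8.8]
```

View pics/w1b.png

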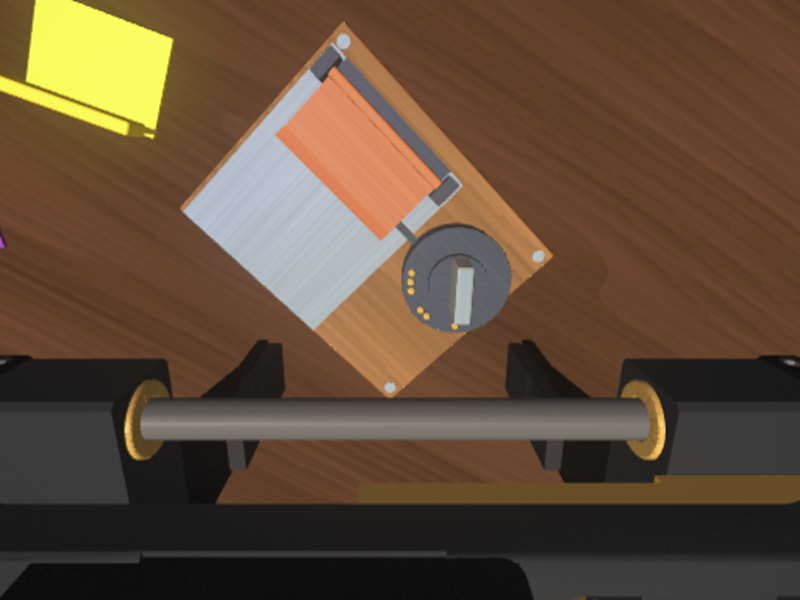

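```bash
python3 - <<'E'
from h import *
import pickle;o=pickle.load(open("w1.pkl","rb"));C=cam("wrist",o);s=.64
f=lambda u,v,z:pix2w(C,(u*s,v*s),z)
a=f(182,209,.021);b=f(314,329,.021)
la=f(276,133,.032);lb=f(384,239,.032)
ks=[f(455.5,268,.082),f(474,266.5,.082),f(455,324.5,.082),f(470.5,325.5,.082)]
d=a-b;print("front",a,b,np.linalg.norm(d),"yaw",np.degrees(np.arctan2(d[1],d[0]))-90)
d=la-lb;y=np.degrees(np.arctan2(d[1],d[0]))-90;print("lap",la,lb,np.linalg.norm(d),y)
m=(a+b)/2;ml=(la+lb)/2;print("mid",m,ml,"dist",np.linalg.norm((ml-m)[:2]),np.degrees(np.arctan2(*(ml-m)[1::-1])))
print("knob",np.mean(ks,0),ks); e=(ks[0]+ks[1]-ks[2]-ks[3])/2;print("len",np.linalg.norm(e),np.degrees(np.arctan2(e[1],e[0])),np.linalg.norm(ks[0]-ks[1]))
print("disc", f(456,278,.042))
# crop
im=cv2.imread("pics/w1.png")[0:225,100:400];cv2.imwrite("pics/w1c.png",cv2.resize(im,(800,600),interpolation=cv2.INTER_CUBIC))
E
```

```text
front [ 0.4668133  -0.01752157  0.021     ] [ 0.4310015  -0.15456087  0.021     ] 0.1416412825501484 yaw -14.645307648683172
lap [ 0.55671378 -0.0581744   0.032     ] [ 0.5300861  -0.16557855  0.032     ] 0.11065570612997357 -13.924047106036795
mid [ 0.4489074  -0.08604122  0.021     ] [ 0.54339994 -0.11187647  0.032     ] dist 0.09796071126945144 -15.291548377305903
knob [ 0.53196183 -0.23005673  0.082     ] [array([ 0.54614453, -0.2139779 ,  0.082     ]), array([ 0.55349973, -0.22419328,  0.082     ]), array([ 0.51159648, -0.23612423,  0.082     ]), array([ 0.51660659, -0.24593149,  0.082     ])]
len 0.04192164770023205 31.561364793422108 0.01258781111197154
disc [ 0.53419507 -0.22833335  0.042     ]
```

View pics/w1c.png

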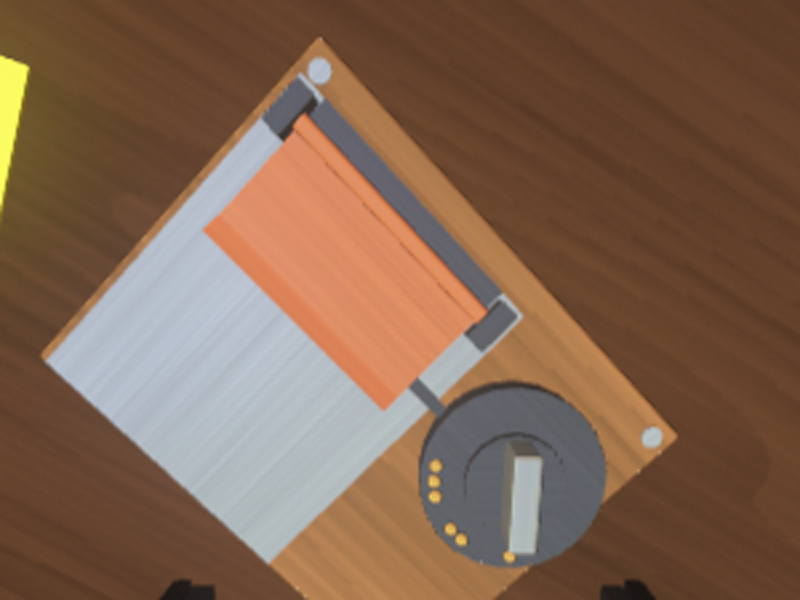

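Call:
{"method": "arm_command", "body": {"series": "-8 24 0 0 0;-7.7 24 0 0 0;0 0 30 0 0;0 0 30 0 0;0 0 30 0 0;0 0 30 0 0;0 0 15 0 0;0 0 7 0 0;0 0 0 0 255;0 0 0 0 255;0 0 0 0 255;0 0 0 0 255;0 0 0 0 255;0 0 0 0 255;0 0 0 0 255;0 0 0 0 255;0 0 0 0 255;0 0 0 0 255", "squeeze": 30}}

```text
time_s: 3.32
tool_pos: [0.532, -0.2301, 0.0561]
tool_rot: [180.0, 0.0, 30.8]
force: [-0.4, 0.2, -0.1]
grip_width: 0.0285
grasp_force: 0.0
```

Call:
{"method": "arm_command", "body": {"series": "0 0 0 0 255;0 0 0 0 255;0 0 0 0 255;0 0 0 0 255;0 0 0 0 255;0 0 0 0 255"}}

```text
time_s: 3.82
tool_pos: [0.5318, -0.2299, 0.0561]
tool_rot: [-180.0, 0.0, 30.8]
force: [-0.4, 1.5, 1.6]
grip_width: 0.0106
grasp_force: 30.0
```

Call:
{"method": "arm_command", "body": {"series": "0 0 0 0.06 255;0 0 0 0.06 255;0 0 0 0.06 255;0 0 0 0.06 255;0 0 0 0.06 255;0 0 0 0.06 255;0 0 0 0.06 255;0 0 0 0.06 255;0 0 0 0.06 255;0 0 0 0.06 255;0 0 0 0.06 255;0 0 0 0.06 255;0 0 0 0.06 255;0 0 0 0.02 255;0 0 0 0 255;0 0 0 0 255;0 0 0 0 255"}}

```text
time_s: 5.23
tool_pos: [0.5317, -0.2291, 0.056]
tool_rot: [-179.9, 0.1, -15.0]
force: [-2.4, 5.3, 3.1]
grip_width: 0.0105
grasp_force: 30.0
```

```bash
python3 -c "
from h import *
o=telemetry.get_obs();print(o['tool_rot'],o['wrist_torque'],o['force'],o['qpos'].round(1))"
```

```text
[-1.79948756e+02  6.95582778e-02 -1.49897470e+01] [1.14210498 0.6597505  0.03600049] [-2.36871491  5.33271802  3.05978864] [ 39.   17.6 -21.3 102.2   7.1  61.5 -89.8]
```

Call:
{"method": "arm_command", "body": {"series": "0 0 0 0 0;0 0 0 0 0;0 0 0 0 0;0 0 0 0 0;0 0 0 0 0;0 0 0 0 0;0 0 -20 0 0;0 0 -40 0 0;0 0 -40 0 0;0 0 -40 0 0"}}

```text
time_s: 6.07
tool_pos: [0.5315, -0.2301, 0.1975]
tool_rot: [180.0, 0.0, -15.1]
force: [1.4, -0.6, 0.7]
grip_width: 0.069
grasp_force: 0.0
```

Call:
{"method": "arm_command", "body": {"series": "-12.4 -34.3 0 0 0;-12.4 -34.3 0 0 0;-12.4 -34.3 0 0 0;-12.4 -34.3 0 0 0;-12.4 -34.3 0 0 0;-12.4 -34.3 0 0 0;-12.4 -34.3 0 0 0;-12.4 -34.3 0 0 0;-12.4 -34.3 0 0 0;-12.4 -34.3 0 0 0;-12.4 -34.3 0 0 0;-12.4 -34.3 0 0 0;-12.4 -34.3 0 0 0;-12.4 -34.3 0 0 0"}}

```text
time_s: 7.23
tool_pos: [0.4893, 0.2801, 0.1964]
tool_rot: [-180.0, -0.1, -15.1]
force: [-0.0, 0.6, -0.3]
grip_width: 0.0867
grasp_force: 0.0
```

Call:
{"method": "arm_command", "body": {"series": "0 0 0 -0.125 0;0 0 0 -0.125 0;0 0 0 -0.125 0;0 0 0 -0.125 0;0 0 0 -0.125 0;0 0 0 -0.125 0;0 0 0 -0.125 0;0 0 0 -0.125 0;0 0 0 -0.125 0;0 0 0 -0.125 0;0 0 0 0 0"}}

```text
time_s: 8.15
tool_pos: [0.4895, 0.2786, 0.1961]
tool_rot: [180.0, -0.0, 56.7]
force: [0.5, -0.4, 0.5]
grip_width: 0.0866
grasp_force: 0.0
```

```bash
python3 - <<'E'
from h import *
o=telemetry.get_obs();im=cams.read_camera("wrist")
print(o["tool_pos"],o["tool_rot"],o["qpos"].round(1),o["time_s"])
import pickle;pickle.dump(o,open("w2.pkl","wb"))
cv2.imwrite("pics/w2.png",im);cv2.imwrite("pics/w2b.png",cv2.resize(im,(800,600),interpolation=cv2.INTER_CUBIC))
E
```

```text
[0.48947118 0.27859572 0.19608929] [ 1.79992002e+02 -9.97546542e-03  5.67104995e+01] [ 14.7  14.2 -54.3  94.5  11.8  77.4 -74.7] 8.15
```

View pics/w2b.png

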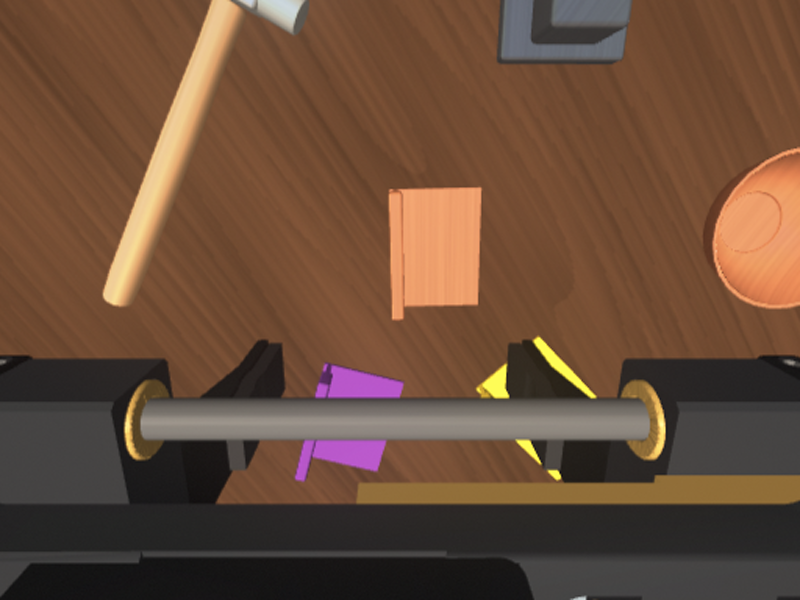

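```bash
python3 - <<'E'
from h import *
import pickle;o=pickle.load(open("w2.pkl","rb"));C=cam("wrist",o);s=.64
f=lambda u,v,z:pix2w(C,(u*s,v*s),z)
A=(f(389,189.5,.04)+f(402,189.5,.04))/2;B=(f(391.5,319.5,.04)+f(404,319,.04))/2
E1=f(481,187,.003);E2=f(478,305.5,.003)
d=A-B;print("hem",A,B,np.linalg.norm(d),np.degrees(np.arctan2(d[1],d[0]))-90)
d=E1-E2;print("edge",E1,E2,np.linalg.norm(d),np.degrees(np.arctan2(d[1],d[0]))-90)
m=(A+B)/2;n=(E1+E2)/2;v=n-m;print(m,n,np.linalg.norm(v[:2]),np.degrees(np.arctan2(v[1],v[0])))
y=np.degrees(np.arctan2(v[1],v[0]))
tgt([m[0],m[1],.009],56,o)
E
```

```text
hem [0.5198265  0.32351238 0.04      ] [0.46581235 0.23776075 0.04      ] 0.10134530779728912 -32.20644395765817
edge [0.57776816 0.28490644 0.003     ] [0.52451366 0.19851901 0.003     ] 0.10148314928506853 -31.652219871356657
[0.49281942 0.28063656 0.04      ] [0.55114091 0.24171273 0.003     ] 0.07011747691921635 -33.71919793784438
pos [0.4895 0.2786 0.1961] rot [ 1.7999e+02 -1.0000e-02  5.6710e+01] shift [  3.5   1.7 187.1]
turn tool z 0.012
```

Call:
{"method": "arm_command", "body": {"series": "3.5 1.7 20 -0.014 0;0 0 36 0 0;0 0 36 0 0;0 0 36 0 0;0 0 30 0 0;0 0 20 0 0;0 0 9 0 150;0 0 0 0 255;0 0 0 0 255;0 0 0 0 255;0 0 0 0 255;0 0 0 0 255;0 0 0 0 255;0 0 0 0 255;0 0 0 0 255;0 0 0 0 255;0 0 0 0 255;0 0 0 0 255;0 0 0 0 255;0 0 0 0 255", "squeeze": 35}}

```text
time_s: 9.87
tool_pos: [0.4926, 0.2807, 0.0091]
tool_rot: [-180.0, 0.0, 57.3]
force: [0.2, 0.3, 0.2]
grip_width: 0.0093
grasp_force: 35.0
```

Call:
{"method": "arm_command", "body": {"series": "0 0 0 0 255;0 0 0 0 255;0 0 0 0 255;0 0 0 0 255"}}

```text
time_s: 10.2
tool_pos: [0.4926, 0.2807, 0.009]
tool_rot: [-180.0, 0.0, 57.3]
force: [0.2, 0.4, 0.1]
grip_width: 0.0096
grasp_force: 35.0
```

Call:
{"method": "arm_command", "body": {"series": "0 0 -20 0 255;0 0 -40 0 255;0 0 -40 0 255;0 0 -20 0 255;-14 7 0 0 255;-27 14.5 0 0 255;-27.4 14.5 0 0 255;-27.4 14.5 0 0 255;-27.4 14.5 0 0 255;-27.4 14.5 0 0 255;-27.4 14.5 0 0 255;-27.4 14.5 0 0 255;-27.4 14.5 0 0 255;-27.4 14.5 0 0 255;-27.4 14.5 0 0 255;-27.4 14.5 0 0 255;-14 7.3 0 0 255;0 0 0 0 255"}}

```text
time_s: 11.7
tool_pos: [0.4599, -0.095, 0.1284]
tool_rot: [-180.0, 0.1, 56.9]
force: [0.6, -0.1, -2.4]
grip_width: 0.0095
grasp_force: 35.0
```

Call:
{"method": "arm_command", "body": {"series": "0 0 0 -0.08 255;0 0 0 -0.08 255;0 0 0 -0.08 255;0 0 0 -0.08 255;0 0 20 0 255;0 0 30 0 255;0 0 15 0 255;0 0 0 0 255"}}

```text
time_s: 12.37
tool_pos: [0.4578, -0.0884, 0.0605]
tool_rot: [-179.6, -0.1, 75.8]
force: [-1.7, -0.1, -2.9]
grip_width: 0.0092
grasp_force: 35.0
```

```bash
python3 - <<'E'
from h import *
o=telemetry.get_obs();im=cams.read_camera("wrist")
print(o["tool_pos"],o["tool_rot"],o["qpos"].round(1),o["time_s"],o["grip_width"],o["force"])
import pickle;pickle.dump(o,open("w3.pkl","wb"))
cv2.imwrite("pics/w3.png",im);cv2.imwrite("pics/w3b.png",cv2.resize(im,(800,600),interpolation=cv2.INTER_CUBIC))
E
```

```text
[ 0.45783448 -0.08838337  0.060501  ] [-1.79552945e+02 -5.61729140e-02  7.57561835e+01] [ 46.4   5.8 -40.  116.2   4.2  59.9  -9.8] 12.3667 0.009244414509453429 [-1.73593003 -0.13774408 -2.85485581]
```

View pics/w3b.png

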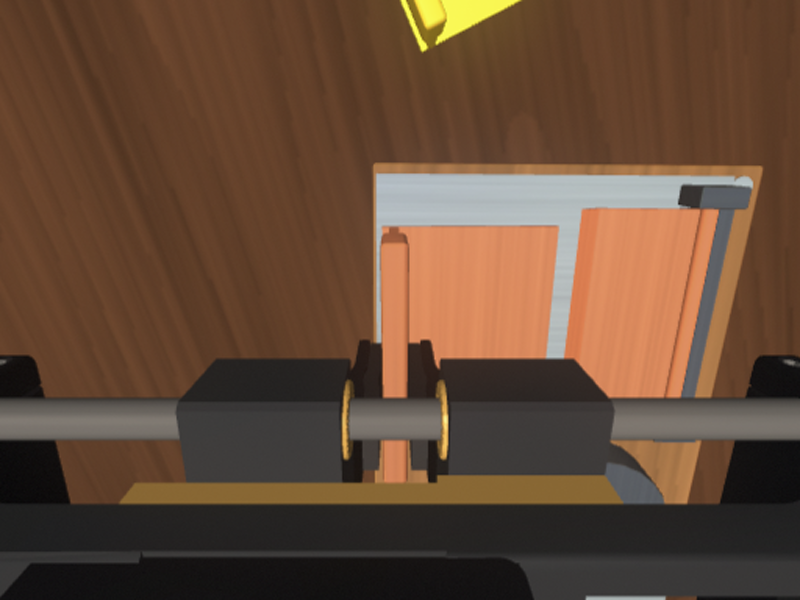

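```bash
python3 - <<'E'
from h import *
import pickle;o=pickle.load(open("w3.pkl","rb"));C=cam("wrist",o);s=.64
f=lambda u,v,z:pix2w(C,(u*s,v*s),z)
an=lambda a,b:np.degrees(np.arctan2(*(b-a)[1::-1]))
z=o["tool_pos"][2]-.009+.003
e1=f(557.5,226,z);e2=f(551,355,z);h1=f(420,227,z);print("strip edge yaw",an(e2,e1)-90,"side",an(h1,e1),e1)
hc=(f(383,243,z+.037)+f(408,243,z+.037))/2;hd=(f(383,355,z+.037)+f(408,355,z+.037))/2;print("hem end",hc,"yaw",an(hd,hc)-90)
l1=f(582,208.5,.032);l2=f(565.5,357,.032);print("lap",l1,l2,an(l2,l1)-90)
s1=f(376,174,.021);s2=f(680,175.5,.021);print("seat side",s1,an(s1,s2))
yaw=np.radians(-14.5);O=np.array([.5436,-.1112]);R=np.array([[np.cos(yaw),-np.sin(yaw)],[np.sin(yaw),np.cos(yaw)]])
for n,p in (("tcp",o["tool_pos"]),("stripcorner",e1),("hemend",hc),("lapcorner",l1),("seatcorner",s1)):print(n,(R.T@(p[:2]-O)*1e3).round(1))
print(telemetry.get_obs()["tool_pos"],telemetry.get_obs()["tool_rot"])
E
```

```text
strip edge yaw -11.305364483850553 side -13.726981980716223 [ 0.53631309 -0.05733045  0.054501  ]
hem end [ 0.47019262 -0.04120358  0.091501  ] yaw -14.176285680605886
lap [ 0.55533874 -0.05707947  0.032     ] [ 0.5371713  -0.13010302  0.032     ] -13.970914755224285
seat side [ 0.46573716 -0.0187459   0.021     ] -14.474155414098778
tcp [-88.7   0.6]
stripcorner [-20.5  50.3]
hemend [-88.6  49.4]
lapcorner [-2.2 55.3]
seatcorner [-98.5  70. ]
[ 0.45948028 -0.08872775  0.06244331] [-1.79730605e+02 -5.12204775e-02  7.57533230e+01]
```

```bash
python3 - <<'E'
from h import *
import pickle;o=pickle.load(open("w3.pkl","rb"));C=cam("wrist",o)
im=cv2.imread("pics/w3.png").astype(float);sat=im[:,:,2]-im[:,:,0]
E=[];L=[]
for v in range(150,226,5):
    r=sat[v];
    u=range(330,400); g=r[330:400]
    th=60
    k=[i for i in range(69) if (g[i]-th)*(g[i+1]-th)<0]
    k=[330+i+(g[i]-th)/(g[i]-g[i+1]) for i in k]
    print(v,np.round(k,1))
    if len(k)>=2:E.append((k[0],v));L.append((k[1],v))
an=lambda a,b:np.degrees(np.arctan2(*(b-a)[1::-1]))
for n,P,z in(("strip",E,.0545),("lap",L,.031)):
    w=np.array([pix2w(C,p,z) for p in P]);c=np.polyfit(w[:,1],w[:,0],1);print(n,-np.degrees(np.arctan(c[0])),w[0],w[-1])
E
```

```text
150 [356.5 370. ]
155 [356.3 369.4]
160 [355.6 368.6]
165 [355.3 368.2]
170 [354.6 367.5]
175 [354.3 367. ]
180 [353.6 366.4]
185 [353.3 365.6]
190 [352.6 365.2]
195 [352.3 364.4]
200 [351.6 364. ]
205 [351.3 363.3]
210 [350.6 362.6]
215 [350.3 362.2]
220 [349.6 361.4]
225 [349.3 360.8]
strip -14.078005588986736 [ 0.53562748 -0.06081744  0.0545    ] [ 0.52263766 -0.11308517  0.0545    ]
lap -14.60243182933134 [ 0.55226826 -0.06895958  0.031     ] [ 0.5370265  -0.12741041  0.031     ]
```

Call:
{"method": "arm_command", "body": {"series": "0 0 10 0.006 255;0 0 10 0 255;0 0 6 0 255;0 0 0 0 255;0 0 0 0 255"}}

```text
time_s: 12.83
tool_pos: [0.4613, -0.09, 0.038]
tool_rot: [-180.0, -0.0, 75.3]
force: [0.0, -0.2, -1.6]
grip_width: 0.0091
grasp_force: 35.0
```

Call:
{"method": "arm_command", "body": {"series": "0 0 4 0 255;0 0 2 0 255;0 0 0.5 0 255;0 0 0 0 255;0 0 0 0 255"}}

```text
time_s: 13.25
tool_pos: [0.4615, -0.0902, 0.0317]
tool_rot: [180.0, 0.0, 75.3]
force: [0.1, -1.0, -2.2]
grip_width: 0.0091
grasp_force: 35.0
```

Call:
{"method": "arm_command", "body": {"series": "0 0 0.5 0 255;0 0 0.5 0 255;0 0 0.5 0 255;0 0 0 0 255;0 0 0 0 255"}}

```text
time_s: 13.67
tool_pos: [0.4614, -0.0901, 0.0302]
tool_rot: [180.0, 0.0, 75.3]
force: [-0.9, 0.3, -2.0]
grip_width: 0.0094
grasp_force: 35.0
```

Call:
{"method": "arm_command", "body": {"series": "0 0 0.5 0 255;0 0 0.5 0 255;0 0 0 0 255;0 0 0 0 255"}}

```text
time_s: 14.0
tool_pos: [0.4615, -0.0902, 0.03]
tool_rot: [-180.0, 0.0, 75.3]
force: [-2.2, 1.0, 6.2]
grip_width: 0.0094
grasp_force: 35.0
```

Call:
{"method": "arm_command", "body": {"series": "0 1 -0.4 0 255;0 2 0 0 255;0 2 0 0 255;0 2 0 0 255;0 2 0 0 255;0 0 0 0 255"}}

```text
time_s: 14.5
tool_pos: [0.4691, -0.0921, 0.0299]
tool_rot: [-179.8, 0.0, 75.3]
force: [-6.1, 1.0, 8.1]
grip_width: 0.0089
grasp_force: 35.0
```

Call:
{"method": "arm_command", "body": {"series": "0 2 0 0 255;0 2 0 0 255;0 2 0 0 255;0 2 0 0 255;0 2 0 0 255;0 0 0 0 255"}}

```text
time_s: 15.0
tool_pos: [0.4788, -0.0946, 0.0299]
tool_rot: [-179.8, 0.0, 75.3]
force: [-5.8, 0.7, 8.2]
grip_width: 0.0095
grasp_force: 35.0
```

Call:
{"method": "arm_command", "body": {"series": "0 0 -0.5 0 255;0 1.5 0 0 255;0 1.5 0 0 255;0 1.5 0 0 255;0 1.5 0 0 255;0 1.5 0 0 255;0 0 0 0 255"}}

```text
time_s: 15.58
tool_pos: [0.4877, -0.097, 0.03]
tool_rot: [179.9, -0.0, 75.3]
force: [-1.8, 0.4, 0.2]
grip_width: 0.0094
grasp_force: 35.0
```

Call:
{"method": "arm_command", "body": {"series": "0 1 0 0 255;0 1 0 0 255;0 1 0 0 255;0 1 0 0 255;0 1 0 0 255;0 0 0 0 255"}}

```text
time_s: 16.08
tool_pos: [0.4924, -0.0982, 0.03]
tool_rot: [180.0, -0.0, 75.3]
force: [-0.5, 0.1, -1.0]
grip_width: 0.0092
grasp_force: 35.0
```

Call:
{"method": "arm_command", "body": {"series": "0 0.5 0 0 255;0 0.5 0 0 255;0 0 0 0 255;0 0 0 0 255"}}

```text
time_s: 16.42
tool_pos: [0.493, -0.0984, 0.03]
tool_rot: [180.0, 0.0, 75.3]
force: [-2.0, -0.0, -0.2]
grip_width: 0.0097
grasp_force: 35.0
```

Call:
{"method": "arm_command", "body": {"series": "0 0.5 0 0 255;0 0.5 0 0 255;0 0 0 0 255"}}

```text
time_s: 16.67
tool_pos: [0.4941, -0.0987, 0.03]
tool_rot: [180.0, -0.0, 75.3]
force: [0.2, 0.3, -0.7]
grip_width: 0.0092
grasp_force: 35.0
```

Call:
{"method": "arm_command", "body": {"series": "0 0.5 0 0 255;0 0 0 0 255;0 0 0 0 255"}}

```text
time_s: 16.92
tool_pos: [0.4945, -0.0988, 0.03]
tool_rot: [180.0, 0.0, 75.3]
force: [-1.1, 0.0, -0.2]
grip_width: 0.0096
grasp_force: 35.0
```

Call:
{"method": "arm_command", "body": {"series": "0 0.5 0 0 255;0 0 0 0 255;0 0 0 0 255"}}

```text
time_s: 17.17
tool_pos: [0.4944, -0.0987, 0.03]
tool_rot: [-180.0, 0.0, 75.3]
force: [-2.7, 1.2, 1.3]
grip_width: 0.0093
grasp_force: 35.0
```

Call:
{"method": "arm_command", "body": {"series": "0 0.4 0 0 255;0 0 0 0 255;0 0 0 0 255"}}

```text
time_s: 17.42
tool_pos: [0.4944, -0.0988, 0.03]
tool_rot: [-179.9, 0.0, 75.3]
force: [-4.8, 0.7, 4.3]
grip_width: 0.0097
grasp_force: 35.0
```

Call:
{"method": "arm_command", "body": {"series": "0 0 0.2 0 255;0 0 0.1 0 255;0 0 0 0 255;0 0 0 0 255;0 0 0 0 255"}}

```text
time_s: 17.83
tool_pos: [0.4944, -0.0988, 0.03]
tool_rot: [-179.9, 0.0, 75.3]
force: [-6.3, 1.3, 5.8]
grip_width: 0.0092
grasp_force: 35.0
```

```bash
python3 - <<'E'
from h import *
a=cams.read_camera("wrist");b=cams.read_camera("scene");o=telemetry.get_obs()
print(o["tool_pos"],o["tool_rot"],o["force"],o["wrist_torque"],o["time_s"])
b=cv2.resize(b[110:210,190:290],(600,600),interpolation=cv2.INTER_CUBIC)
cv2.imwrite("pics/w4.png",cv2.resize(a,(800,600),interpolation=cv2.INTER_CUBIC));cv2.imwrite("pics/s4.png",b)
E
```

```text
[ 0.49441986 -0.09878686  0.02997335] [-1.79901820e+02  3.22065208e-02  7.53324589e+01] [-6.53732188  1.41539456  6.6973331 ] [ 0.19948076  1.23412372 -0.00987393] 17.9333
```

View pics/w4.png

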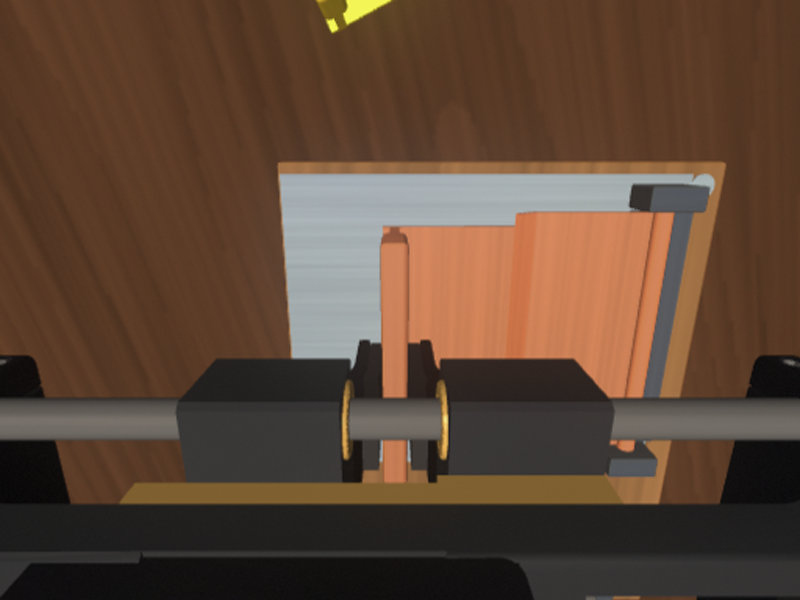

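View pics/s4.png

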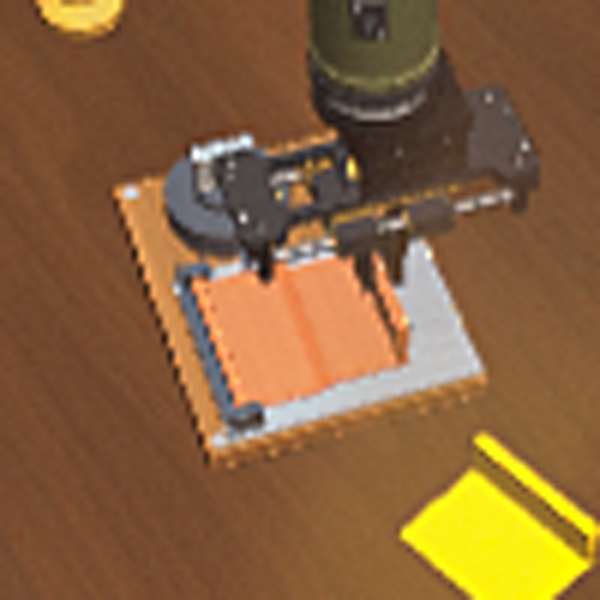

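Call:
{"method": "arm_command", "body": {"series": "0 -0.1 0.15 0 255;0 -0.1 0.1 0 255;0 0 0 0 255;0 0 0 0 255;0 0 0 0 255;0 0 0 0 255"}}

```text
time_s: 18.43
tool_pos: [0.4944, -0.0988, 0.03]
tool_rot: [-179.9, 0.0, 75.3]
force: [-6.8, 0.8, 7.3]
grip_width: 0.0093
grasp_force: 35.0
```

Call:
{"method": "arm_command", "body": {"series": "0 0 0.15 0 255;0 0 0 0 255;0 0 0 0 255;0 0 0 0 255;0 0 0 0 255;0 0 0 0 255"}}

```text
time_s: 18.93
tool_pos: [0.4945, -0.0988, 0.03]
tool_rot: [-179.9, 0.0, 75.3]
force: [-5.7, 2.2, 9.5]
grip_width: 0.0094
grasp_force: 35.0
```

```bash
python3 - <<'E'
from h import *
for i in range(3):
    o=telemetry.get_obs();print(o["tool_pos"],o["force"],o["time_s"]);cams.read_camera("top")
E
```

```text
[ 0.49445668 -0.09877205  0.02996102] [-5.69519181  2.24042069  9.49007638] 18.9333
[ 0.49447202 -0.09874817  0.02997455] [-7.81095355  1.30564608  8.40789665] 18.9833
[ 0.49446198 -0.09873583  0.02997658] [-6.54192718  2.25100692  7.80866636] 19.0333
```

```bash
python3 -c "
from cell import env
print(env.sign_off())"
```

```text
the job is handed in; nothing more can be done
None
```

The job is handed in at about 19 s. The knob is on two studs, and the strip lies flat under the lowered lap against the stop. The fingers still grip the hem and press down with about 8.5 N, or about 11 N on the seat with the strip's weight, pushing about 7 N along the seat against stop and friction.

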